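# Finish a conical-spring pack on its arbor at the jeweller's bench

## Task

Finish the spring pack for the bench press: one conical washer already sits on the upright arbor, hollow side down. Put the loose washer of the same size that lies hollow side up on the arbor next, and then the one that lies hollow side down, each kept the way up it lies now, so that the three faces alternate and the pack sits level. The flat ring and the little cone washer belong to another job.

Things in the scene. Friction and masses are not known exactly. Their poses are not given: they have to be found in the camera images.
- arbor: fixed steel arbor: round foot 80 mm across, 15 mm tall; post 18 mm in diameter with a tapered nose, ending 100 mm above the bench. Origin: centre of the foot's underside, on the bench; z up. Round it on the foot is fixed a like washer, hollow down, its top 35 mm above the bench: the next washer's underside rests there, that of the one after at 55 mm.
- washer_hollow_up: conical spring washer of bare steel, a dish with a hole: 60 mm outside diameter, 30 mm hole, 20 mm tall, 0.16 kg; its outer edge is an upright band 10 mm tall, to grip across the 60 mm. Lies hollow side up: narrow end (38 mm across) on the bench, band 10 to 20 mm above the bench. Origin: centre of its underside, z up; yaw is meaningless.
- washer_hollow_down: conical spring washer of bare steel, a dish with a hole: 60 mm outside diameter, 30 mm hole, 20 mm tall, 0.16 kg; its outer edge is an upright band 10 mm tall, to grip across the 60 mm. Lies hollow side down: wide end on the bench, band 0 to 10 mm above the bench. Origin: centre of its underside, z up. Bystanders lie near: flat ring 60 mm across, small cone washer 38 mm across.
Things that resemble listed ones, but are neither listed nor needed, are in the scene too. Leave any black look-alike of the washer_hollow_up alone.

How it is judged:
On the way:
1. the washer that lay hollow side up sits on the arbor, hollow side up, on the washer already there (horizontal distance between washer_hollow_up and arbor below 0.012 m and z of washer_hollow_up in the frame of arbor between 0.031 and 0.039 m and angle between washer_hollow_up's own z axis and vertical below 0.17 rad), for 0.2 s.
At the end, for the whole second after the job is handed in: Both washers are at rest on the arbor, still the way up they lay: the hollow-up one with its underside 35 mm above the bench, the hollow-down one on it at 55 mm (each within 4 mm), within 12 mm of the arbor's axis and level within about 10 degrees (all of step 1 and horizontal distance between washer_hollow_down and arbor below 0.012 m and z of washer_hollow_down in the frame of arbor between 0.051 and 0.059 m and angle between washer_hollow_down's own z axis and vertical below 0.17 rad and linear speed of each of washer_hollow_up, washer_hollow_down below 0.02 m/s); the robot touches nothing.
It also fails if it takes over 51 s, if anything falls off the work surface, if the arm or the gripper's body presses on something with over 40 N, if the wrist force passes 120 N, or if a joint passes its speed limit or range.

## Robot

A 7-joint arm with a two-finger parallel gripper is mounted at the origin on the work surface. World frame = base frame: x ahead of the robot, y to its left, z up, the work surface at z = 0. Lengths are in m, angles in rad, forces in N, time in s.
With the tool pointing down it reaches from about 0.425 to 0.925 m from the base axis. Payload 6.8 kg.
Tool frame: the origin (TCP) lies at the centre of the arm's flange, where the gripper is bolted on; the fingertips stand 173 mm ahead of it and the grasp point (between the pads) lies 155 mm ahead of it (r.hold_point_z is the distance from the TCP to the grasp point, in m); z points along the fingers, x is the direction in which the jaws open and shut, and the axes are right-handed (so a half turn about z gives the same grasp; the last joint's range is limited). The gripper opens to 85 mm and grips with 20 to 120 N. Pads are 22 mm wide; open, the fingers measure 114 mm over their backs; the gripper's body (76 mm by 85 mm) begins 54 mm behind the grasp point. The pads swing forward as they close: fully open they stand 13 mm farther back than shut.
Start: joints at [1.07, 0.477, 0.022, 1.555, -0.011, 1.109, -0.083], TCP at [0.258, -0.624, 0.405] pointing down, gripper open.
Joint ranges: [-2.96, 2.96], [-0.34, 2.1], [-1.41, 1.46], [0.24, 2.44], [-1.37, 4.51], [0.17, 1.92], [-2.96, 2.96]. Speed limits (rad/s): [2.39, 2.39, 3.14, 3.14, 3.14, 3.14, 3.14].

## Interface

Orientations are given as a rotation vector (axis times angle).
In Python, from bench import r gives the robot as it stands.
- The arm moves only by the tool apply_moves, never from a script. Its arguments are lists of equal length, an entry for each row: "dp": the shift along the tool's x, y, z scaled (see below), a list of three; "twist": the turn, a rotation vector about the tool's x, y, z scaled (see below), a list of three; "jaw": the closure in counts, from 0 (fully open) to 255 (shut). In form: {"dp": [[x, y, z], ...], "twist": [[rx, ry, rz], ...], "jaw": [jaw, ...]}. A call has 1 to 20 rows; each row shifts and turns the pose as measured when the row begins, along the tool's axes as they then stand; what a row does not reach is not made up. The controller multiplies each number of a shift by 12 cm and each number of a turn by 120 degrees. A row lasts 1/10 s, in which the tool goes at most 50 mm and 8.59 degrees, less where a joint would pass 70% of its speed; a pose out of reach is approached as far as the arm can. A call with a number of a shift or a turn outside -1 to 1 is refused whole. A call with a gripper value outside its range is refused whole. The fingers move at their own pace and stop on an object; "grip_force" is the grip in N (left out, the last holds). Time passes only in rows, so rows that do not move let the fingers close. It gives the time, the measured TCP pose, the force and the opening at its end, in the units of the state.
- r.get_obs(): the state, without advancing time (a new reading comes with each control period).
- r.grab_frame(name): name is "scene" or "side" or "wrist"; returns a dict with "color" (400x640x3 uint8, red, green, blue), "z_map" (400x640 float32, m along the optical axis (not along the pixel's ray), 0 where there is no reading), "intrinsics" (3x3 intrinsics, pixels), "R" (3x3) and "t" (3): a world point X has camera coordinates R X + t; the wrist camera has in their place "hand_eye" (4x4, takes a point from camera to tool coordinates, whose origin is the TCP and whose axes are the tool frame's). Camera axes: x right, y down, z forward; pixel columns grow to the right and rows downward; lengths in m; the calibration is good to about 2 mm. A picture is of the moment at which its call begins: read the wrist's pose just before it.
- r.hand_in(): hands the job in, once; it reports no verdict.
The state is a dict: "clock": time; "joints": joint angles; "qvel": joint speeds; "tau": joint torques, N m; "tcp_pos": TCP position; "orientation": TCP orientation; "contact_force": force on the tool from outside, world axes, zero at the start; "moment": the same for the moment, N m; "grip_width": finger opening in m.
Only numpy, scipy, OpenCV 4.12 (cv2) and the standard library are available. Lean on these libraries where they do the work, as an engineer would, in place of code of your own. Each camera call takes 0.05 s, during which the arm holds its last target.

## Working session

There is one attempt and no reset: what is moved stays moved. The work goes in short steps, Python scripts to look and compute and a tool call to move; the robot and the scene stay as the last step left them, time stands still between calls to the robot, and variables do not carry over. Pictures are saved under pics/ and viewed, and the job is handed in when it is done.

Besides the shell and the picture viewer there is one more tool, called after "Request:" by a JSON object that holds its "name" and its "arguments". apply_moves: Moves the arm, as the interface text tells. Shifts and turns lie within -1 to 1; 1 stands for 12 cm of shift or 120 degrees of turn. Its arguments: {"type":"object","properties":{"dp":{"type":"array"},"twist":{"type":"array"},"jaw":{"type":"array"},"grip_force":{"type":"number"}},"required":["dp","twist","jaw"]}

```bash
mkdir -p pics; ls
cat > h.py <<'E'
import numpy as np, cv2
from bench import r
from scipy.spatial.transform import Rotation as Ro
def snap(n,f):
    F=r.grab_frame(n); cv2.imwrite('pics/'+f+'.png',F['color'][:,:,::-1]); np.savez('pics/'+f+'.npz',**{k:v for k,v in F.items()}); return F
def world(F):
    K=np.array(F['intrinsics']);z=F['z_map'];v,u=np.indices(z.shape)
    P=np.stack([(u-K[0,2])/K[0,0]*z,(v-K[1,2])/K[1,1]*z,z],-1)
    return (P-F['t'])@np.array(F['R'])
E
python3 - <<'E'
from h import *
o=r.get_obs();print(o)
for n in ['scene','side']:
    snap(n,n+'0')
E
```

```text
pics
{'clock': 0.0, 'joints': array([ 1.06991474,  0.47779296,  0.0223198 ,  1.55644327, -0.01149827,
        1.10927014, -0.08309062]), 'qvel': array([-1.31937444e-03, -1.54484911e-03, -3.64753623e-04,  3.48201062e-04,
       -1.83480522e-03, -9.03160476e-04, -5.71875005e-05]), 'tau': array([-9.20253515e-04, -5.96449864e+01,  1.60775967e+00, -2.81197500e+01,
        1.25712622e-02,  9.52205068e-03, -7.56697318e-06]), 'tcp_pos': array([ 0.25827767, -0.6233403 ,  0.40373328]), 'orientation': array([-2.61151657e+00,  1.74471019e+00,  2.43495544e-03]), 'contact_force': array([ 0.455372  ,  0.35363066, -0.29100456]), 'moment': array([-0.01860322,  0.01472356, -0.00545655]), 'grip_width': 0.08533427437171753}
```

View pics/scene0.png

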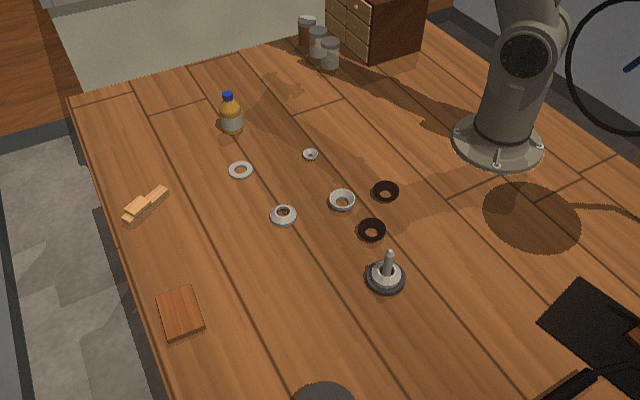

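View pics/side0.png

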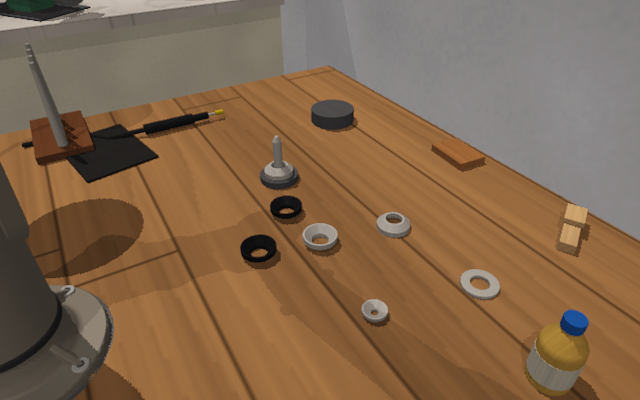

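Candidates in the scene image:
- White dish at (342,200), wide rim up: fits hollow-up.
- White washer at (283,215), wide edge down: fits hollow-down.
- Flat ring (240,170), little cone (310,155), and black look-alikes (385,191) and (371,230): leave alone.
- Arbor (387,275).

I'll confirm in a crop and measure.

Run:
```python
from h import *
a=cv2.imread('pics/scene0.png')[140:300,220:420]; b=cv2.imread('pics/side0.png')[120:330,230:510]
a=cv2.resize(a,(400*1,320),interpolation=cv2.INTER_CUBIC); b=cv2.resize(b,(400,300),interpolation=cv2.INTER_CUBIC)
c=np.zeros((320,800,3),np.uint8);c[:,:400]=a;c[:300,400:]=b;cv2.imwrite('pics/crop.png',c)
for n,pts in [('scene',dict(up=(342,200),down=(283,215),ring=(240,170),cone=(310,155),b1=(385,191),b2=(371,230),arb=(387,275))),('side',dict(up=(320,237),down=(393,224),ring=(480,284),cone=(375,311),b1=(258,249),b2=(286,207),arb=(279,172)))]:
    F=dict(np.load(f'pics/{n}0.npz'));W=world(F)
    for k,(u,v) in pts.items():
        s=W[v-32:v+32,u-32:u+32].reshape(-1,3);s=s[np.abs(s[:,2])<.2]
        c0=W[v-3:v+4,u-3:u+4].reshape(-1,3).mean(0)
        near=np.linalg.norm(s[:,:2]-c0[:2],axis=1)<.055
        s=s[near];t=s[s[:,2]>.005]
        top=np.percentile(t[:,2],97)
        # rim: top points circle
        T=t if k!='arb' else t
        print(n,k,len(t),'top',top.round(4),'mid',((t.min(0)+t.max(0))/2).round(4),'ext',np.ptp(t,0).round(3))
        if k in('up','b1','b2'): R=t[t[:,2]>top-.005]
        elif k=='arb': R=t[t[:,2]>.07]; 
        else: R=t[t[:,2]>top-.004]
        (x,y),rad=cv2.minEnclosingCircle(R[:,:2].astype(np.float32)); print('    circ',round(x,4),round(y,4),round(rad,4),len(R),R[:,:2].mean(0).round(4))
```

```text
scene up 378 top 0.0206 mid [ 0.4656 -0.0132  0.0136] ext [0.06  0.061 0.017]
    circ 0.4648 -0.0134 0.0312 168 [ 0.4662 -0.0153]
scene down 379 top 0.02 mid [ 0.6015 -0.0443  0.0138] ext [0.059 0.06  0.017]
    circ 0.6016 -0.043 0.0239 134 [ 0.6014 -0.0425]
scene ring 177 top 0.0091 mid [ 0.6275 -0.2283  0.0083] ext [0.058 0.059 0.007]
    circ 0.6281 -0.2281 0.0303 169 [ 0.6288 -0.2278]
scene cone 119 top 0.0133 mid [ 0.4541 -0.1911  0.0098] ext [0.038 0.04  0.009]
    circ 0.4531 -0.1903 0.02 54 [ 0.453  -0.1902]
scene b1 358 top 0.0205 mid [0.3633 0.0125 0.0149] ext [0.061 0.064 0.02 ]
    circ 0.3621 0.0136 0.032 154 [0.3618 0.0137]
scene b2 432 top 0.0203 mid [0.4546 0.0927 0.0133] ext [0.06  0.061 0.016]
    circ 0.4549 0.093 0.0311 204 [0.4533 0.0913]
scene arb 1187 top 0.0925 mid [0.4958 0.2074 0.0542] ext [0.08  0.078 0.098]
    circ 0.4959 0.2066 0.01 117 [0.4987 0.2092]
side up 648 top 0.0222 mid [ 0.4654 -0.0125  0.0142] ext [0.06  0.061 0.018]
    circ 0.465 -0.0124 0.0311 322 [ 0.4664 -0.0116]
side down 568 top 0.0222 mid [ 0.5999 -0.044   0.0143] ext [0.058 0.061 0.018]
    circ 0.5993 -0.0446 0.0236 195 [ 0.5983 -0.0461]
side ring 699 top 0.0098 mid [ 0.6268 -0.2272  0.008 ] ext [0.06  0.059 0.006]
    circ 0.6272 -0.2278 0.0307 670 [ 0.6262 -0.2284]
side cone 449 top 0.0143 mid [ 0.453  -0.1894  0.0103] ext [0.037 0.039 0.01 ]
    circ 0.4515 -0.1894 0.0204 269 [ 0.4528 -0.1896]
side b1 693 top 0.0223 mid [0.3622 0.013  0.0146] ext [0.06  0.063 0.019]
    circ 0.362 0.013 0.0315 345 [0.3628 0.0154]
side b2 532 top 0.0225 mid [0.4536 0.0933 0.0145] ext [0.06  0.061 0.018]
    circ 0.4544 0.0935 0.0311 250 [0.455  0.0952]
side arb 980 top 0.0896 mid [0.4926 0.1717 0.0508] ext [0.075 0.108 0.091]
    circ 0.4952 0.2057 0.0094 106 [0.4932 0.2019]
```

View pics/crop.png

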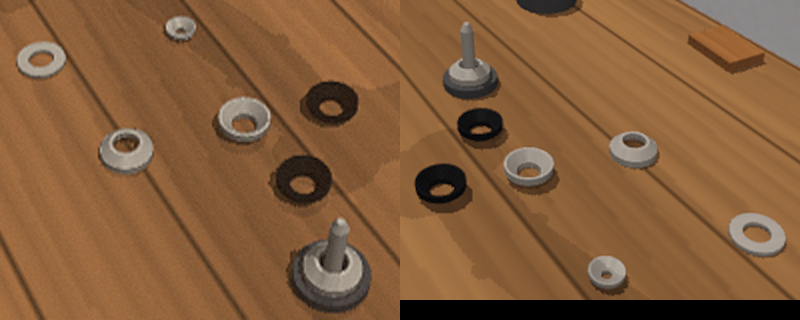

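Crop confirms it: the hollow-up washer is at scene (342,200), about (0.465,-0.013). The hollow-down washer is at (283,215), about (0.600,-0.044). The arbor is at about (0.4955,0.2065). Heights (20 mm) and diameters (60 mm) match. I'll turn the jaws to -45° first, which keeps them clear of the black ones.

Request:
{"name": "apply_moves", "arguments": {"dp": [[0,0,0],[0,0,0],[0,0,0]], "twist": [[0,0,-0.0625],[0,0,-0.0625],[0,0,-0.0625]], "jaw": [0,0,0], "grip_force": 40}}

```text
clock: 0.4
tcp_pos: [0.2584, -0.6228, 0.402]
orientation: [-2.907, 1.182, 0.007]
contact_force: [-0.2, -0.7, 0.3]
grip_width: 0.0855
```

```bash
cat >> h.py <<'E'
def go(x,y,z,yaw=-45):
    o=r.get_obs();R=Ro.from_rotvec(o['orientation']);M=R.as_matrix()
    d=M.T@(np.array([x,y,z])-o['tcp_pos'])
    X=np.array([np.cos(np.radians(yaw)),np.sin(np.radians(yaw)),0]);Z=np.array([0,0,-1.]);T=np.stack([X,np.cross(Z,X),Z],1)
    w=Ro.from_matrix(M.T@T).as_rotvec()
    print('t',o['clock'],'pos',o['tcp_pos'].round(4),'F',o['contact_force'].round(1),'w',round(o['grip_width'],4),'q',o['joints'].round(2))
    print('dp total',(d/.12).round(4),'len',np.linalg.norm(d).round(4),'twist',(w/np.radians(120)).round(4),'deg',np.degrees(w).round(2),'yaw',np.degrees(np.arctan2(M[1,0],M[0,0])).round(2))
E
python3 -c "
from h import *
go(.465,-.013,.38);print(r.hold_point_z)"
```

```text
t 0.4 pos [ 0.2584 -0.6228  0.402 ] F [-0.2 -0.7  0.3] w 0.0855 q [ 1.13  0.48 -0.06  1.55  0.03  1.11  0.29]
dp total [-2.3119 -4.8408  0.2004] len 0.6442 twist [-0.0006  0.0024  0.0062] deg [-0.07  0.29  0.74] yaw -44.26
0.1547
```

Request:
{"name": "apply_moves", "arguments": {"dp": [[-0.165,-0.345,0.01],[-0.165,-0.345,0.01],[-0.165,-0.345,0.01],[-0.165,-0.345,0.01],[-0.165,-0.345,0.01],[-0.165,-0.345,0.01],[-0.165,-0.345,0.01],[-0.165,-0.345,0.01],[-0.165,-0.345,0.01],[-0.165,-0.345,0.01],[-0.165,-0.345,0.01],[-0.165,-0.345,0.01],[0,0,0]], "twist": [[0,0,0.006],[0,0,0],[0,0,0],[0,0,0],[0,0,0],[0,0,0],[0,0,0],[0,0,0],[0,0,0],[0,0,0],[0,0,0],[0,0,0],[0,0,0]], "jaw": [0,0,0,0,0,0,0,0,0,0,0,0,0]}}

```text
clock: 1.7
tcp_pos: [0.4423, -0.0834, 0.3841]
orientation: [-2.9, 1.2, 0.013]
contact_force: [-0.7, -0.5, 0.6]
grip_width: 0.0852
```

```bash
python3 -c "
from h import *
go(.465,-.013,.30)"
```

```text
t 1.7 pos [ 0.4423 -0.0834  0.3841] F [-0.7 -0.5  0.6] w 0.0852 q [ 0.43  0.16 -0.42  2.07  0.07  0.94 -0.81]
dp total [-0.2743 -0.5489  0.7033] len 0.112 twist [0.0002 0.0042 0.0002] deg [0.03 0.5  0.02] yaw -44.98
```

Request:
{"name": "apply_moves", "arguments": {"dp": [[-0.09,-0.18,0.2],[-0.09,-0.18,0.2],[-0.09,-0.18,0.2],[0,0,0.1],[0,0,0]], "twist": [[0,0.004,0],[0,0,0],[0,0,0],[0,0,0],[0,0,0]], "jaw": [0,0,0,0,0]}}

```text
clock: 2.2
tcp_pos: [0.4658, -0.0126, 0.2975]
orientation: [2.903, -1.198, 0.002]
contact_force: [-0.9, -0.7, 0.8]
grip_width: 0.0851
```

Run:
```python
from h import *
go(.465,-.013,.30)
o=r.get_obs()
F=snap('wrist','w1');S=snap('side','s1')
K=F['intrinsics'];H=F['hand_eye'];z=F['z_map'];v,u=np.indices(z.shape)
P=np.stack([(u-K[0,2])/K[0,0]*z,(v-K[1,2])/K[1,1]*z,z],-1)@H[:3,:3].T+H[:3,3]
W=P@Ro.from_rotvec(o['orientation']).as_matrix().T+o['tcp_pos']
m=(np.hypot(W[...,0]-.465,W[...,1]+.013)<.05)&(W[...,2]>.012)&(W[...,2]<.03)&(z>0)
(x,y),rad=cv2.minEnclosingCircle(W[m][:,:2].astype(np.float32));print('up',x,y,rad,m.sum())
# finger tips in side view
W=world(S);m=(np.hypot(W[...,0]-o['tcp_pos'][0],W[...,1]-o['tcp_pos'][1])<.075)&(W[...,2]>.05)
q=W[m];print('lowest gripper pts z',np.sort(q[:,2])[:12].round(4),'rel',(o['tcp_pos'][2]-np.sort(q[:,2])[:12]).round(4))
```

```text
t 2.2 pos [ 0.4658 -0.0126  0.2975] F [-0.9 -0.7  0.8] w 0.0851 q [ 0.27  0.32 -0.44  2.12  0.2   0.75 -1.08]
dp total [-0.002   0.007  -0.0209] len 0.0027 twist [ 0.0002 -0.0007  0.0011] deg [ 0.03 -0.08  0.14] yaw -44.86
up 0.4649409353733063 -0.01300295814871788 0.030129071325063705 2999
lowest gripper pts z [0.1398 0.1399 0.1401 0.1413 0.1414 0.1414 0.1414 0.1415 0.1416 0.1416
 0.1416 0.1419] rel [0.1577 0.1576 0.1574 0.1562 0.1561 0.1561 0.1561 0.1559 0.1559 0.1559
 0.1559 0.1556]
```

View pics/w1.png

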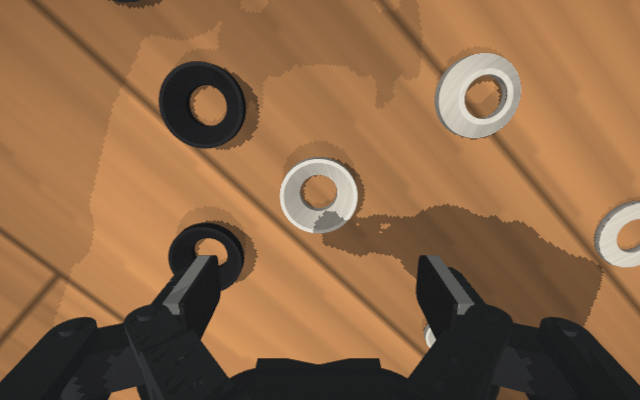

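View pics/s1.png

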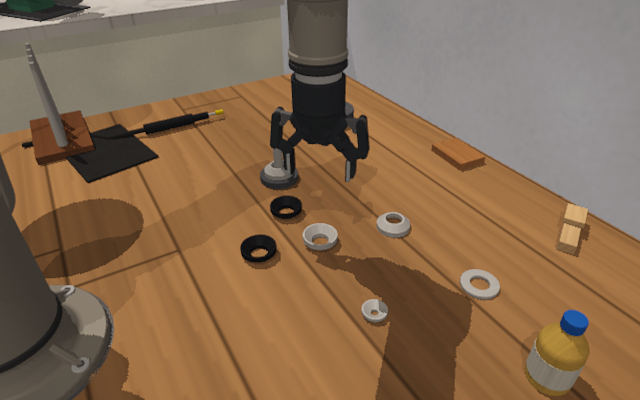

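The wrist view shows the white dish at (319,195), centred at (0.465,-0.013), matching the scene cameras. The fingertips are open about 158 mm below the TCP, which implies about 168 mm at a 60 mm opening. I'll descend to TCP z = 0.174.

Request:
{"name": "apply_moves", "arguments": {"dp": [[0,0.007,0.2],[0,0,0.2],[0,0,0.2],[0,0,0.2],[0,0,0.15],[0,0,0]], "twist": [[0,0,0],[0,0,0],[0,0,0],[0,0,0],[0,0,0],[0,0,0]], "jaw": [0,0,0,0,0,0]}}

```text
clock: 2.9
tcp_pos: [0.4704, -0.0215, 0.189]
orientation: [-2.894, 1.218, -0.031]
contact_force: [-0.4, -0.2, 0.0]
grip_width: 0.0855
```

```bash
python3 -c "
from h import *
go(.465,-.013,.174)"
```

```text
t 2.9 pos [ 0.4704 -0.0215  0.189 ] F [-0.4 -0.2  0. ] w 0.0855 q [ 0.18  0.51 -0.33  2.17  0.36  0.49 -1.22]
dp total [-0.0846 -0.0161  0.1237] len 0.0181 twist [-0.0041 -0.0085 -0.0055] deg [-0.49 -1.01 -0.66] yaw -45.66
```

Request:
{"name": "apply_moves", "arguments": {"dp": [[-0.085,-0.016,0],[0,0,0]], "twist": [[-0.004,-0.0085,-0.0055],[0,0,0]], "jaw": [0,0]}}

```text
clock: 3.1
tcp_pos: [0.4651, -0.0135, 0.1909]
orientation: [-2.901, 1.204, -0.001]
contact_force: [-0.7, 0.7, -0.5]
grip_width: 0.0854
```

```bash
python3 -c "
from h import *
go(.465,-.013,.174)"
```

```text
t 3.1 pos [ 0.4651 -0.0135  0.1909] F [-0.7  0.7 -0.5] w 0.0854 q [ 0.18  0.5  -0.35  2.18  0.34  0.51 -1.21]
dp total [-0.0034 -0.0025  0.1406] len 0.0169 twist [-0.0003 -0.0003 -0.0007] deg [-0.04 -0.04 -0.09] yaw -45.09
```

Request:
{"name": "apply_moves", "arguments": {"dp": [[-0.003,-0.002,0.05],[0,0,0.05],[0,0,0.04],[0,0,0]], "twist": [[0,0,0],[0,0,0],[0,0,0],[0,0,0]], "jaw": [0,0,0,0]}}

```text
clock: 3.5
tcp_pos: [0.4662, -0.0133, 0.1755]
orientation: [-2.899, 1.204, -0.009]
contact_force: [0.1, -0.4, -0.3]
grip_width: 0.0853
```

```bash
python3 -c "
from h import *
go(.465,-.013,.174)"
```

```text
t 3.5 pos [ 0.4662 -0.0133  0.1755] F [ 0.1 -0.4 -0.3] w 0.0853 q [ 0.16  0.53 -0.33  2.18  0.37  0.47 -1.24]
dp total [-0.0084  0.0054  0.0124] len 0.0019 twist [-0.0021 -0.0022 -0.001 ] deg [-0.25 -0.27 -0.12] yaw -45.12
```

Correct the tilt, then close.

Request:
{"name": "apply_moves", "arguments": {"dp": [[-0.008,0.005,0.012],[0,0,0],[0,0,0],[0,0,0],[0,0,0],[0,0,0],[0,0,0],[0,0,0]], "twist": [[-0.002,-0.002,-0.001],[0,0,0],[0,0,0],[0,0,0],[0,0,0],[0,0,0],[0,0,0],[0,0,0]], "jaw": [0,60,100,130,130,130,130,130], "grip_force": 50}}

```text
clock: 4.3
tcp_pos: [0.4649, -0.013, 0.1742]
orientation: [2.902, -1.202, -0.001]
contact_force: [-0.3, 0.3, 0.1]
grip_width: 0.0577
```

```bash
python3 -c "
from h import *
go(.465,-.013,.30)
snap('side','s2');snap('wrist','w2')
a=cv2.imread('pics/s2.png')[150:270,240:410];b=cv2.imread('pics/w2.png')
cv2.imwrite('pics/c2.png',np.hstack([cv2.resize(a,(400,282)),cv2.resize(b,(400,250))[:282] if 0 else cv2.resize(b,(400,282))]))"
```

```text
t 4.3 pos [ 0.4649 -0.013   0.1742] F [-0.3  0.3  0.1] w 0.0577 q [ 0.16  0.53 -0.33  2.18  0.37  0.47 -1.23]
dp total [ 6.0000e-04  5.0000e-04 -1.0484e+00] len 0.1258 twist [ 0.0004 -0.      0.0001] deg [ 0.05 -0.    0.01] yaw -44.99
```

View pics/c2.png

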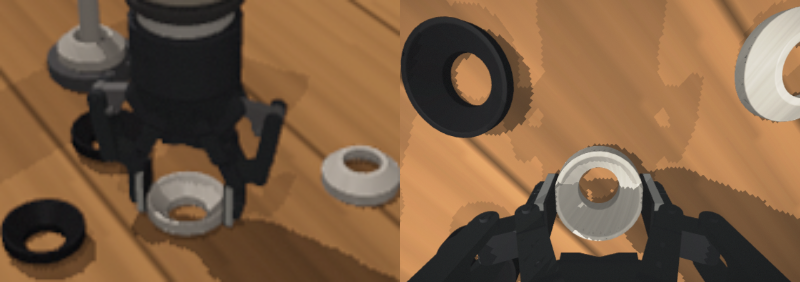

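The washer sits centred between the pads, with a reported opening of 57.7 mm. Lifting.

Request:
{"name": "apply_moves", "arguments": {"dp": [[0,0,-0.1],[0,0,-0.1],[0,0,-0.15],[0,0,-0.15],[0,0,-0.15],[0,0,-0.15],[0,0,-0.15],[0,0,-0.1],[0,0,-0.1],[0,0,0]], "twist": [[0,0,0],[0,0,0],[0,0,0],[0,0,0],[0,0,0],[0,0,0],[0,0,0],[0,0,0],[0,0,0],[0,0,0]], "jaw": [130,130,130,130,130,130,130,130,130,130]}}

```text
clock: 5.4
tcp_pos: [0.4636, -0.0127, 0.3249]
orientation: [2.903, -1.2, 0.003]
contact_force: [0.9, -0.2, -2.4]
grip_width: 0.0577
```

```bash
python3 -c "
from h import *
go(.4955,.2065,.305)"
```

```text
t 5.4 pos [ 0.4636 -0.0127  0.3249] F [ 0.9 -0.2 -2.4] w 0.0577 q [ 0.29  0.27 -0.46  2.1   0.17  0.81 -1.05]
dp total [-1.1021 -1.4806  0.1644] len 0.2224 twist [-0.0002 -0.001   0.0006] deg [-0.03 -0.12  0.07] yaw -44.93
```

Request:
{"name": "apply_moves", "arguments": {"dp": [[-0.11,-0.148,0],[-0.11,-0.148,0],[-0.11,-0.148,0],[-0.11,-0.148,0],[-0.11,-0.148,0],[-0.11,-0.148,0],[-0.11,-0.148,0],[-0.11,-0.148,0],[-0.11,-0.148,0],[0,0,0]], "twist": [[0,0,0],[0,0,0],[0,0,0],[0,0,0],[0,0,0],[0,0,0],[0,0,0],[0,0,0],[0,0,0],[0,0,0]], "jaw": [130,130,130,130,130,130,130,130,130,130]}}

```text
clock: 6.4
tcp_pos: [0.4911, 0.1897, 0.318]
orientation: [2.894, -1.203, -0.012]
contact_force: [-0.8, 0.4, -1.1]
grip_width: 0.0576
```

```bash
python3 -c "
from h import *
go(.4955,.2065,.305)"
```

```text
t 6.4 pos [0.4911 0.1897 0.318 ] F [-0.8  0.4 -1.1] w 0.0576 q [-0.07  0.39 -0.51  1.96  0.25  0.86 -1.5 ]
dp total [-0.0731 -0.1259  0.1072] len 0.0217 twist [ 0.0047  0.002  -0.0012] deg [ 0.57  0.24 -0.14] yaw -45.14
```

Request:
{"name": "apply_moves", "arguments": {"dp": [[-0.073,-0.126,0],[0,0,0]], "twist": [[0.005,0.002,-0.001],[0,0,0]], "jaw": [130,130]}}

```text
clock: 6.6
tcp_pos: [0.4952, 0.2065, 0.3161]
orientation: [2.901, -1.201, -0.003]
contact_force: [0.2, -0.2, -1.3]
grip_width: 0.0575
```

Run:
```python
from h import *
go(.4955,.2065,.305)
o=r.get_obs()
F=snap('wrist','w3');S=snap('scene','sc3')
K=F['intrinsics'];H=F['hand_eye'];z=F['z_map'];v,u=np.indices(z.shape)
T=np.stack([(u-K[0,2])/K[0,0]*z,(v-K[1,2])/K[1,1]*z,z],-1)@H[:3,:3].T+H[:3,3]
W=T@Ro.from_rotvec(o['orientation']).as_matrix().T+o['tcp_pos']
# arbor post seen by wrist
m=(np.hypot(W[...,0]-.4955,W[...,1]-.2065)<.02)&(W[...,2]>.05)&(W[...,2]<.105)&(z>0)
print('post',m.sum(),W[m].mean(0) if m.any() else '')
# washer in hand in tool frame
m=(np.hypot(T[...,0],T[...,1])<.045)&(T[...,2]>.15)&(T[...,2]<.18)&(z>0)
print('in hand',m.sum(),[(a.round(4)) for a in (T[m].min(0),T[m].max(0))])
m2=m&(T[...,2]<.160); print(np.percentile(T[m][:,2],[1,5,20,50,95,99]).round(4))
# foot of arbor
W=world(dict(np.load('pics/scene0.npz')));m=(np.hypot(W[...,0]-.4955,W[...,1]-.2065)<.06)&(W[...,2]>.008)&(W[...,2]<.018)
print('foot circ',cv2.minEnclosingCircle(W[m][:,:2].astype(np.float32)))
W=world(dict(np.load('pics/side0.npz')));m=(np.hypot(W[...,0]-.4955,W[...,1]-.2065)<.05)&(W[...,2]>.008)&(W[...,2]<.018)
print('foot circ',cv2.minEnclosingCircle(W[m][:,:2].astype(np.float32)))
```

```text
t 6.6 pos [0.4952 0.2065 0.3161] F [ 0.2 -0.2 -1.3] w 0.0575 q [-0.1   0.41 -0.51  1.94  0.26  0.86 -1.53]
dp total [ 0.0018 -0.0024  0.0928] len 0.0111 twist [0.0012 0.0004 0.0002] deg [0.14 0.05 0.02] yaw -44.98
post 410 [0.49996197 0.21249412 0.07105834]
in hand 13648 [array([-0.0431, -0.0303,  0.15  ]), array([0.0419, 0.0305, 0.1747])]
[0.1512 0.1532 0.1542 0.1574 0.1661 0.1717]
foot circ ((0.49542248249053955, 0.206739604473114), 0.04104340076446533)
foot circ ((0.49592506885528564, 0.20536330342292786), 0.04131336510181427)
```

View pics/w3.png

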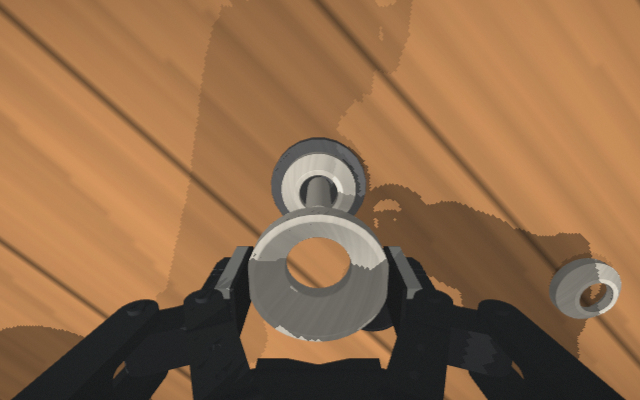

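View pics/sc3.png

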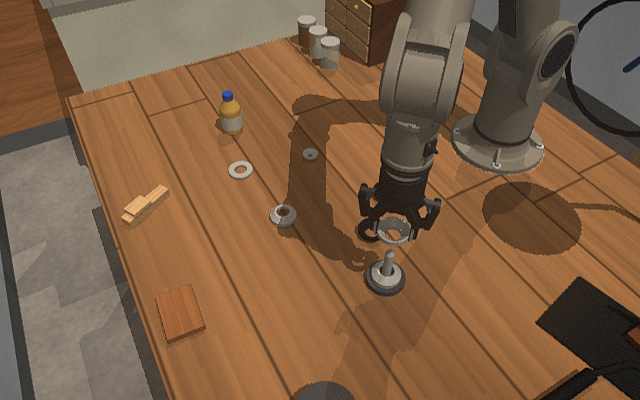

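The washer is level in the jaws and centred (y ±30 mm in the tool frame), above the post. I'll descend in small steps because larger ones drift.

Request:
{"name": "apply_moves", "arguments": {"dp": [[0.002,-0.002,0.06],[0,0,0.06],[0,0,0.06],[0,0,0.06],[0,0,0]], "twist": [[0.001,0,0],[0,0,0],[0,0,0],[0,0,0],[0,0,0]], "jaw": [130,130,130,130,130]}}

```text
clock: 7.2
tcp_pos: [0.495, 0.1996, 0.2829]
orientation: [2.891, -1.209, -0.004]
contact_force: [-0.4, -0.4, -1.2]
grip_width: 0.0576
```

```bash
python3 -c "
from h import *
go(.4955,.2062,.21)"
```

```text
t 7.2 pos [0.495  0.1996 0.2829] F [-0.4 -0.4 -1.2] w 0.0576 q [-0.11  0.45 -0.49  1.97  0.29  0.8  -1.56]
dp total [-0.0365 -0.047   0.607 ] len 0.0732 twist [ 0.0039 -0.0003 -0.0034] deg [ 0.47 -0.04 -0.4 ] yaw -45.4
```

Request:
{"name": "apply_moves", "arguments": {"dp": [[-0.036,-0.047,0],[0,0,0]], "twist": [[0.004,0,-0.003],[0,0,0]], "jaw": [130,130]}}

```text
clock: 7.4
tcp_pos: [0.496, 0.2071, 0.2826]
orientation: [-2.902, 1.202, -0.001]
contact_force: [0.1, 0.5, -2.2]
grip_width: 0.0577
```

```bash
python3 -c "
from h import *
go(.4955,.2062,.21)"
```

```text
t 7.4 pos [0.496  0.2071 0.2826] F [ 0.1  0.5 -2.2] w 0.0577 q [-0.12  0.45 -0.49  1.97  0.3   0.79 -1.56]
dp total [0.0022 0.0092 0.6048] len 0.0726 twist [-0.0003 -0.0001 -0.0001] deg [-0.04 -0.02 -0.02] yaw -45.02
```

Request:
{"name": "apply_moves", "arguments": {"dp": [[-0.002,0,0.05],[-0.007,-0.009,0.05],[-0.007,-0.009,0.05],[0,0,0]], "twist": [[0.0007,0,-0.0007],[0.0007,0,-0.0007],[0.0007,0,-0.0007],[0,0,0]], "jaw": [130,130,130,130]}}

```text
clock: 7.8
tcp_pos: [0.4964, 0.2109, 0.2636]
orientation: [-2.9, 1.192, -0.005]
contact_force: [-0.0, -0.3, -2.2]
grip_width: 0.0579
```

```bash
python3 -c "
from h import *
go(.4955,.2062,.21)"
```

```text
t 7.8 pos [0.4964 0.2109 0.2636] F [-0.  -0.3 -2.2] w 0.0579 q [-0.13  0.48 -0.48  1.98  0.32  0.75 -1.58]
dp total [0.0218 0.0361 0.4466] len 0.0538 twist [-0.0032 -0.0003  0.0025] deg [-0.39 -0.04  0.3 ] yaw -44.71
```

Request:
{"name": "apply_moves", "arguments": {"dp": [[0.022,0.036,0],[0,0,0]], "twist": [[-0.003,0,0.0025],[0,0,0]], "jaw": [130,130]}}

```text
clock: 8.0
tcp_pos: [0.4951, 0.2055, 0.2632]
orientation: [2.901, -1.202, 0.0]
contact_force: [-0.3, -0.4, -1.7]
grip_width: 0.0577
```

Request:
{"name": "apply_moves", "arguments": {"dp": [[0,0,0.05],[0,0,0.05],[0,0,0.05],[0,0,0]], "twist": [[0,0,0],[0,0,0],[0,0,0],[0,0,0]], "jaw": [130,130,130,130]}}

```text
clock: 8.4
tcp_pos: [0.4952, 0.2051, 0.244]
orientation: [2.901, -1.204, 0.001]
contact_force: [-0.2, 0.1, -1.8]
grip_width: 0.058
```

```bash
python3 -c "
from h import *
go(.4955,.2062,.21)"
```

```text
t 8.4 pos [0.4952 0.2051 0.244 ] F [-0.2  0.1 -1.8] w 0.058 q [-0.14  0.51 -0.46  1.99  0.34  0.72 -1.6 ]
dp total [-0.0051 -0.0079  0.2833] len 0.034 twist [ 0.0001 -0.0005 -0.0005] deg [ 0.01 -0.05 -0.06] yaw -45.06
```

Little drift this time; continue to about 0.214.

Request:
{"name": "apply_moves", "arguments": {"dp": [[-0.005,-0.008,0.05],[0,0,0.05],[0,0,0.05],[0,0,0.05],[0,0,0.03],[0,0,0]], "twist": [[0,0,0],[0,0,0],[0,0,0],[0,0,0],[0,0,0],[0,0,0]], "jaw": [130,130,130,130,130,130]}}

```text
clock: 9.0
tcp_pos: [0.4955, 0.2065, 0.2134]
orientation: [2.901, -1.203, 0.0]
contact_force: [0.6, 0.0, -1.8]
grip_width: 0.0579
```

```bash
python3 -c "
from h import *
go(.4955,.2062,.209)"
```

```text
t 9.0 pos [0.4955 0.2065 0.2134] F [ 0.6  0.  -1.8] w 0.0579 q [-0.16  0.56 -0.44  2.    0.38  0.66 -1.63]
dp total [0.002  0.002  0.0368] len 0.0044 twist [ 0.0004 -0.0002 -0.0004] deg [ 0.04 -0.03 -0.05] yaw -45.05
```

Request:
{"name": "apply_moves", "arguments": {"dp": [[0,0,0.015],[0,0,0.012],[0,0,0.008],[0,0,0]], "twist": [[0,0,0],[0,0,0],[0,0,0],[0,0,0]], "jaw": [130,130,130,130]}}

```text
clock: 9.4
tcp_pos: [0.4958, 0.2067, 0.2093]
orientation: [2.902, -1.203, 0.001]
contact_force: [-0.3, 0.1, -2.1]
grip_width: 0.0575
```

```bash
python3 -c "
from h import *
go(.4955,.2062,.209)
snap('side','s4');snap('scene','sc4')
a=cv2.imread('pics/s4.png')[90:210,200:360];b=cv2.imread('pics/sc4.png')[190:310,310:470]
cv2.imwrite('pics/c4.png',np.hstack([cv2.resize(x,(400,300),interpolation=cv2.INTER_CUBIC) for x in(a,b)]))"
```

```text
t 9.4 pos [0.4958 0.2067 0.2093] F [-0.3  0.1 -2.1] w 0.0575 q [-0.17  0.56 -0.44  2.01  0.38  0.65 -1.64]
dp total [0.0014 0.0044 0.0029] len 0.0007 twist [-0.0001 -0.0004 -0.0004] deg [-0.01 -0.05 -0.05] yaw -45.05
```

View pics/c4.png

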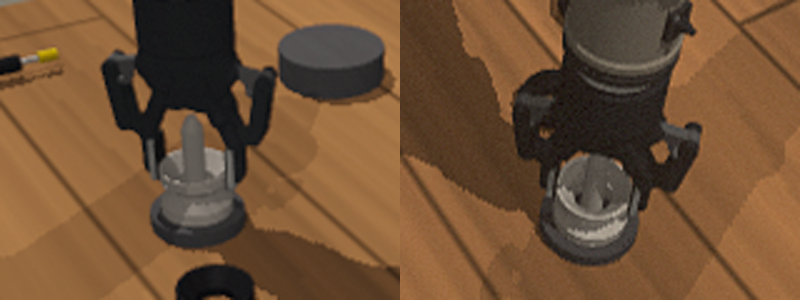

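The post is through the hole and the washer is at its seat. Opening slowly.

Request:
{"name": "apply_moves", "arguments": {"dp": [[0,0,0.004],[0,0,0],[0,0,0],[0,0,0],[0,0,0],[0,0,0],[0,0,0],[0,0,0]], "twist": [[0,0,0],[0,0,0],[0,0,0],[0,0,0],[0,0,0],[0,0,0],[0,0,0],[0,0,0]], "jaw": [130,75,65,50,25,0,0,0]}}

```text
clock: 10.3
tcp_pos: [0.4964, 0.207, 0.2098]
orientation: [-2.9, 1.203, -0.004]
contact_force: [0.5, -0.0, -0.1]
grip_width: 0.0852
```

```bash
python3 -c "
from h import *
go(.4955,.2062,.32)"
```

```text
t 10.3 pos [0.4964 0.207  0.2098] F [ 0.5 -0.  -0.1] w 0.0852 q [-0.17  0.56 -0.44  2.    0.38  0.65 -1.64]
dp total [ 0.0012  0.0077 -0.918 ] len 0.1102 twist [-0.0011 -0.0008 -0.0005] deg [-0.13 -0.09 -0.06] yaw -45.06
```

Request:
{"name": "apply_moves", "arguments": {"dp": [[0,0,-0.08],[0,0,-0.08],[0,0,-0.1],[0,0,-0.15],[0,0,-0.15],[0,0,-0.15],[0,0,-0.15],[0,0,-0.12],[0,0,0]], "twist": [[0,0,0],[0,0,0],[0,0,0],[0,0,0],[0,0,0],[0,0,0],[0,0,0],[0,0,0],[0,0,0]], "jaw": [0,0,0,0,0,0,0,0,0]}}

```text
clock: 11.2
tcp_pos: [0.4957, 0.2075, 0.34]
orientation: [-2.898, 1.2, -0.01]
contact_force: [0.7, 0.8, 0.3]
grip_width: 0.0855
```

```bash
cat >> h.py <<'E'
def rim(F,c,lo,hi,rr=.045):
    W=world(F);m=(np.hypot(W[...,0]-c[0],W[...,1]-c[1])<rr)&(W[...,2]>lo)&(W[...,2]<hi)&(F['z_map']>0)
    q=W[m];C=cv2.minEnclosingCircle(q[:,:2].astype(np.float32));A=np.c_[q[:,:2]-q[:,:2].mean(0),np.ones(len(q))]
    top=np.percentile(q[:,2],90);print(m.sum(),np.round(C[0],4),round(C[1],4),'p90 z',top.round(4))
E
python3 - <<'E'
from h import *
go(.600,-.044,.32)
for n in('side','scene'):
    F=snap(n,n+'5');rim(F,(.4955,.2062),.047,.062)
a=cv2.imread('pics/side5.png')[90:210,200:360];b=cv2.imread('pics/scene5.png')[190:310,310:470]
cv2.imwrite('pics/c5.png',np.hstack([cv2.resize(x,(400,300),interpolation=cv2.INTER_CUBIC) for x in(a,b)]))
E
```

```text
t 11.2 pos [0.4957 0.2075 0.34  ] F [0.7 0.8 0.3] w 0.0855 q [-0.08  0.37 -0.53  1.92  0.24  0.9  -1.51]
dp total [2.0959 0.8688 0.1683] len 0.273 twist [-0.0034 -0.0017 -0.    ] deg [-0.41 -0.21 -0.  ] yaw -45.0
358 [0.4963 0.2063] 0.0312 p90 z 0.0573
376 [0.4973 0.2057] 0.0309 p90 z 0.0549
```

View pics/c5.png

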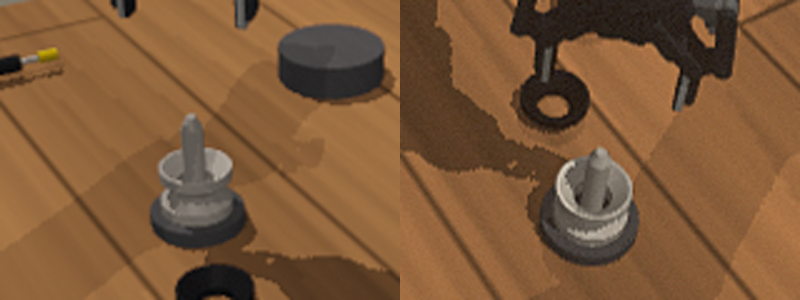

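Washer 1 is seated: its rim circle is at (0.4965,0.206), top about 55 mm, hollow up. Now the second washer.

Request:
{"name": "apply_moves", "arguments": {"dp": [[0.12,0.05,0],[0.19,0.079,0],[0.19,0.079,0],[0.19,0.079,0],[0.19,0.079,0],[0.19,0.079,0],[0.19,0.079,0],[0.19,0.079,0],[0.19,0.079,0.05],[0.19,0.079,0.05],[0.12,0.05,0],[0,0,0]], "twist": [[-0.003,-0.002,0],[0,0,0],[0,0,0],[0,0,0],[0,0,0],[0,0,0],[0,0,0],[0,0,0],[0,0,0],[0,0,0],[0,0,0],[0,0,0]], "jaw": [0,0,0,0,0,0,0,0,0,0,0,0]}}

```text
clock: 12.5
tcp_pos: [0.5909, -0.0362, 0.313]
orientation: [2.895, -1.191, -0.032]
contact_force: [0.3, -0.8, -0.3]
grip_width: 0.0854
```

Run:
```python
from h import *
go(.600,-.044,.29)
o=r.get_obs()
F=snap('wrist','w6')
K=F['intrinsics'];H=F['hand_eye'];z=F['z_map'];v,u=np.indices(z.shape)
T=np.stack([(u-K[0,2])/K[0,0]*z,(v-K[1,2])/K[1,1]*z,z],-1)@H[:3,:3].T+H[:3,3]
W=T@Ro.from_rotvec(o['orientation']).as_matrix().T+o['tcp_pos']
for lo,hi in((.005,.03),(.016,.026)):
    m=(np.hypot(W[...,0]-.6,W[...,1]+.044)<.045)&(W[...,2]>lo)&(W[...,2]<hi)&(z>0)
    print(cv2.minEnclosingCircle(W[m][:,:2].astype(np.float32)),m.sum(),np.percentile(W[m][:,2],98))
```

```text
t 12.5 pos [ 0.5909 -0.0362  0.313 ] F [ 0.3 -0.8 -0.3] w 0.0854 q [ 0.28  0.48 -0.43  1.81  0.24  0.92 -1.03]
dp total [ 0.1027 -0.0105  0.1899] len 0.0259 twist [0.0085 0.0072 0.0024] deg [1.02 0.86 0.29] yaw -44.72
((0.6005368232727051, -0.04381071403622627), 0.0302822794765234) 3028 0.021242689472176356
((0.6011289954185486, -0.043328698724508286), 0.024888047948479652) 1572 0.021431127814674246
```

View pics/w6.png

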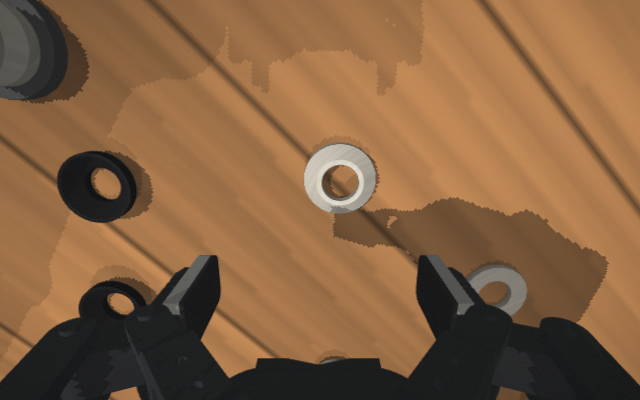

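Run:
```python
from h import *
for f,tz in(('s4',.2093),('sc4',.2093),('s2',.1742)):
    F=dict(np.load(f'pics/{f}.npz'));W=world(F);c=(.4955,.2062) if tz>.2 else (.465,-.013)
    d=np.array([1,-1])/2**.5;p=np.array([1,1])/2**.5
    a=(W[...,:2]-c)@d;b=(W[...,:2]-c)@p
    for s in(1,-1):
        m=(a*s>.031)&(a*s<.045)&(abs(b)<.013)&(W[...,2]>.003)&(W[...,2]<.08)
        z=np.sort(W[m][:,2]);print(f,s,len(z),(tz-z[:10]).round(4))
```

```text
s4 1 154 [0.2062 0.206  0.2059 0.2056 0.2051 0.2048 0.2046 0.2031 0.203  0.2025]
s4 -1 90 [0.2059 0.2054 0.1938 0.1936 0.1935 0.1934 0.193  0.1926 0.1925 0.1925]
sc4 1 95 [0.1993 0.1982 0.1981 0.1976 0.1972 0.1972 0.1972 0.1972 0.1971 0.1971]
sc4 -1 89 [0.2003 0.2001 0.1983 0.198  0.1975 0.1974 0.1971 0.1971 0.1971 0.197 ]
s2 1 268 [0.1711 0.1711 0.1647 0.1641 0.1637 0.1627 0.1624 0.1613 0.1609 0.1604]
s2 -1 177 [0.1654 0.164  0.1625 0.1613 0.161  0.1603 0.16   0.1599 0.1599 0.1595]
```

Request:
{"name": "apply_moves", "arguments": {"dp": [[0.103,-0.011,0],[0,0,0.1],[0,0,0.1],[0,0,0]], "twist": [[0.0085,0.007,0.0025],[0,0,0],[0,0,0],[0,0,0]], "jaw": [0,0,0,0]}}

```text
clock: 12.95
tcp_pos: [0.6002, -0.0384, 0.2871]
orientation: [-2.903, 1.191, -0.0]
contact_force: [-0.3, -0.3, 0.7]
grip_width: 0.0855
```

```bash
python3 -c "
from h import *
go(.6003,-.0438,.171)"
```

```text
t 12.95 pos [ 0.6002 -0.0384  0.2871] F [-0.3 -0.3  0.7] w 0.0855 q [ 0.27  0.52 -0.41  1.82  0.27  0.86 -1.04]
dp total [0.0335 0.0344 0.9676] len 0.1163 twist [-0.0016  0.0006  0.0032] deg [-0.19  0.08  0.38] yaw -44.62
```

Request:
{"name": "apply_moves", "arguments": {"dp": [[0.033,0.034,0.1],[0,0,0.15],[0,0,0.15],[0,0,0.15],[0,0,0.1],[0,0,0.1],[0,0,0]], "twist": [[-0.0015,0,0.003],[0,0,0],[0,0,0],[0,0,0],[0,0,0],[0,0,0],[0,0,0]], "jaw": [0,0,0,0,0,0,0]}}

```text
clock: 13.65
tcp_pos: [0.599, -0.0437, 0.1901]
orientation: [2.903, -1.2, -0.005]
contact_force: [-0.4, 0.9, -0.6]
grip_width: 0.0853
```

```bash
python3 -c "
from h import *
go(.6003,-.0438,.169)"
```

```text
t 13.65 pos [ 0.599  -0.0437  0.1901] F [-0.4  0.9 -0.6] w 0.0853 q [ 0.24  0.66 -0.36  1.86  0.34  0.69 -1.1 ]
dp total [ 0.0087 -0.0077  0.1761] len 0.0212 twist [0.0009 0.0012 0.0007] deg [0.11 0.15 0.09] yaw -44.91
```

Request:
{"name": "apply_moves", "arguments": {"dp": [[0.009,-0.008,0.05],[0,0,0.05],[0,0,0.04],[0,0,0.02],[0,0,0]], "twist": [[0.001,0.001,0],[0,0,0],[0,0,0],[0,0,0],[0,0,0]], "jaw": [0,0,0,0,0]}}

```text
clock: 14.15
tcp_pos: [0.6015, -0.0438, 0.1709]
orientation: [-2.902, 1.2, -0.004]
contact_force: [-0.0, -0.0, 0.0]
grip_width: 0.0853
```

```bash
python3 -c "
from h import *
go(.6003,-.0438,.169)"
```

```text
t 14.15 pos [ 0.6015 -0.0438  0.1709] F [-0. -0.  0.] w 0.0853 q [ 0.23  0.69 -0.34  1.86  0.36  0.65 -1.12]
dp total [-0.0072  0.0075  0.0157] len 0.0023 twist [-0.0012 -0.0009  0.0007] deg [-0.14 -0.11  0.08] yaw -44.92
```

Trim, then close gently, watching the vertical force.

Request:
{"name": "apply_moves", "arguments": {"dp": [[-0.007,0.007,0.014],[0,0,0],[0,0,0],[0,0,0],[0,0,0],[0,0,0]], "twist": [[-0.001,-0.001,0],[0,0,0],[0,0,0],[0,0,0],[0,0,0],[0,0,0]], "jaw": [0,30,60,60,60,60]}}

```text
clock: 14.75
tcp_pos: [0.6007, -0.0438, 0.1701]
orientation: [-2.902, 1.2, -0.002]
contact_force: [0.3, -0.0, 0.8]
grip_width: 0.0656
```

Run:
```python
from h import *
go(.6003,-.0438,.169)
o=r.get_obs();F=snap('side','s7');W=world(F);c=o['tcp_pos'][:2]
d=np.array([1,-1])/2**.5;p=np.array([1,1])/2**.5
a=(W[...,:2]-c)@d;b=(W[...,:2]-c)@p
for s in(1,-1):
    m=(a*s>.032)&(a*s<.05)&(abs(b)<.013)&(W[...,2]>.002)&(W[...,2]<.08)
    z=np.sort(W[m][:,2]);print(s,len(z),z[:10].round(4))
a=cv2.imread('pics/s7.png')[140:260,320:480]
cv2.imwrite('pics/c7.png',cv2.resize(a,(800,600),interpolation=cv2.INTER_CUBIC))
```

```text
t 14.75 pos [ 0.6007 -0.0438  0.1701] F [ 0.3 -0.   0.8] w 0.0656 q [ 0.23  0.69 -0.34  1.86  0.36  0.65 -1.12]
dp total [-0.002   0.0023  0.0092] len 0.0012 twist [-0.0007 -0.0004  0.0006] deg [-0.08 -0.05  0.07] yaw -44.93
1 287 [0.002  0.0021 0.0023 0.0024 0.0025 0.0026 0.0028 0.0028 0.003  0.0031]
-1 288 [0.0021 0.0021 0.0021 0.0021 0.0022 0.0022 0.0022 0.0022 0.0023 0.0023]
```

View pics/c7.png

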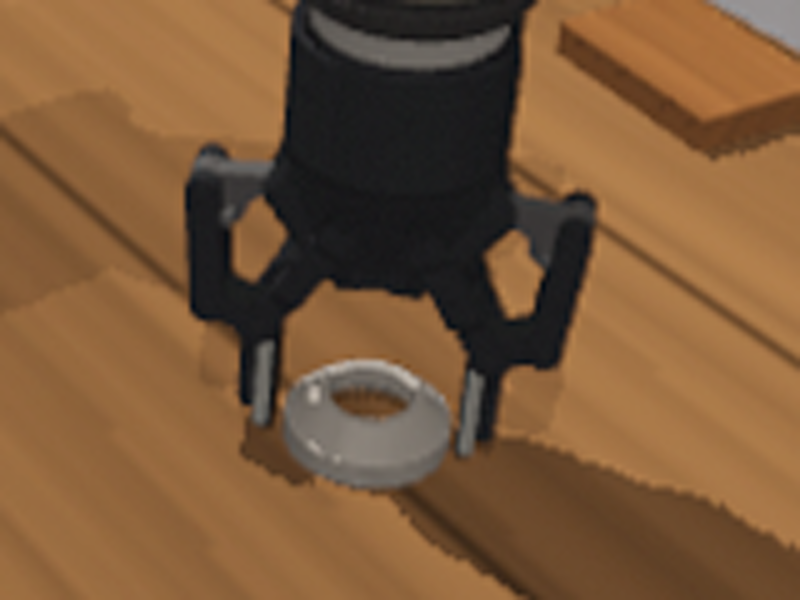

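The tips straddle the washer just above the bench, with no contact force. Closing on it.

Request:
{"name": "apply_moves", "arguments": {"dp": [[0,0,0],[0,0,0],[0,0,0],[0,0,0]], "twist": [[0,0,0],[0,0,0],[0,0,0],[0,0,0]], "jaw": [70,75,80,80]}}

```text
clock: 15.2
tcp_pos: [0.6009, -0.044, 0.1706]
orientation: [-2.902, 1.201, -0.003]
contact_force: [0.3, -0.6, 0.3]
grip_width: 0.0591
```

Request:
{"name": "apply_moves", "arguments": {"dp": [[0,0,0],[0,0,0],[0,0,0],[0,0,0],[0,0,0]], "twist": [[0,0,0],[0,0,0],[0,0,0],[0,0,0],[0,0,0]], "jaw": [100,130,130,130,130], "grip_force": 50}}

```text
clock: 15.7
tcp_pos: [0.6009, -0.0439, 0.1711]
orientation: [-2.902, 1.2, -0.004]
contact_force: [-1.9, -0.3, 1.7]
grip_width: 0.0575
```

Run:
```python
from h import *
go(.6003,-.0438,.32)
F=snap('side','s8')
a=cv2.imread('pics/s8.png')[140:260,320:480]
cv2.imwrite('pics/c8.png',cv2.resize(a,(800,600),interpolation=cv2.INTER_CUBIC))
```

```text
t 15.7 pos [ 0.6009 -0.0439  0.1711] F [-1.9 -0.3  1.7] w 0.0575 q [ 0.23  0.69 -0.34  1.86  0.36  0.65 -1.12]
dp total [-2.1000e-03  1.0000e-03 -1.2412e+00] len 0.1489 twist [-0.0007 -0.0009  0.0005] deg [-0.09 -0.11  0.06] yaw -44.94
```

View pics/c8.png

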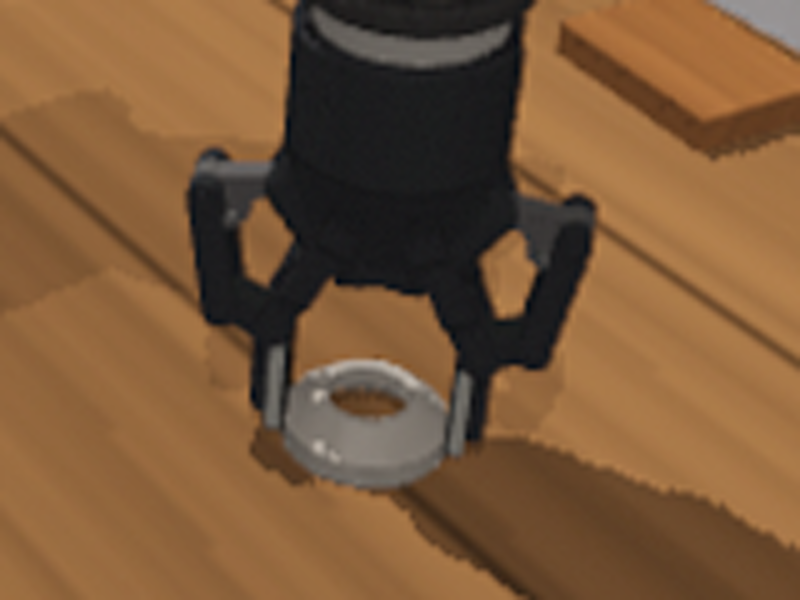

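Grip reads the same 57.5 mm as on the first washer. Lifting gently.

Request:
{"name": "apply_moves", "arguments": {"dp": [[0,0,-0.05],[0,0,-0.08],[0,0,-0.1],[0,0,-0.15],[0,0,-0.15],[0,0,-0.15],[0,0,-0.15],[0,0,-0.15],[0,0,-0.1],[0,0,-0.05],[0,0,0]], "twist": [[0,0,0],[0,0,0],[0,0,0],[0,0,0],[0,0,0],[0,0,0],[0,0,0],[0,0,0],[0,0,0],[0,0,0],[0,0,0]], "jaw": [130,130,130,130,130,130,130,130,130,130,130]}}

```text
clock: 16.85
tcp_pos: [0.5992, -0.0435, 0.3176]
orientation: [-2.903, 1.199, -0.003]
contact_force: [0.5, 0.0, -2.3]
grip_width: 0.0576
```

Run:
```python
from h import *
go(.4955,.2062,.32)
o=r.get_obs();F=snap('wrist','w9');S=snap('side','s9')
K=F['intrinsics'];H=F['hand_eye'];z=F['z_map'];v,u=np.indices(z.shape)
T=np.stack([(u-K[0,2])/K[0,0]*z,(v-K[1,2])/K[1,1]*z,z],-1)@H[:3,:3].T+H[:3,3]
m=(abs(T[...,0])<.022)&(abs(T[...,1])<.04)&(T[...,2]>.14)&(T[...,2]<.2)&(z>0)
q=T[m];print(len(q),'y',q[:,1].min(),q[:,1].max(),np.percentile(q[:,2],[1,5,50,95,99]).round(4))
t=q[q[:,2]<np.percentile(q[:,2],2)+.003]
A=np.c_[t[:,:2],np.ones(len(t))];print('plane',np.linalg.lstsq(A,t[:,2],rcond=None)[0],cv2.minEnclosingCircle(t[:,:2].astype(np.float32)))
a=cv2.imread('pics/s9.png')[60:240,280:520];b=cv2.imread('pics/w9.png')
cv2.imwrite('pics/c9.png',np.hstack([cv2.resize(x,(400,300),interpolation=cv2.INTER_CUBIC) for x in(a,b)]))
```

```text
t 16.85 pos [ 0.5992 -0.0435  0.3176] F [ 0.5  0.  -2.3] w 0.0576 q [ 0.29  0.48 -0.43  1.8   0.25  0.91 -1.03]
dp total [-2.0803 -0.8651 -0.0212] len 0.2704 twist [-0.0007 -0.0007  0.001 ] deg [-0.09 -0.08  0.12] yaw -44.88
9213 y -0.029918954420449957 0.02991760333106537 [0.1498 0.1503 0.1539 0.1634 0.1687]
plane [ 0.00197679 -0.00640001  0.15119364] ((-0.0008676636498421431, -0.00043972948333248496), 0.022411154583096504)
```

View pics/c9.png

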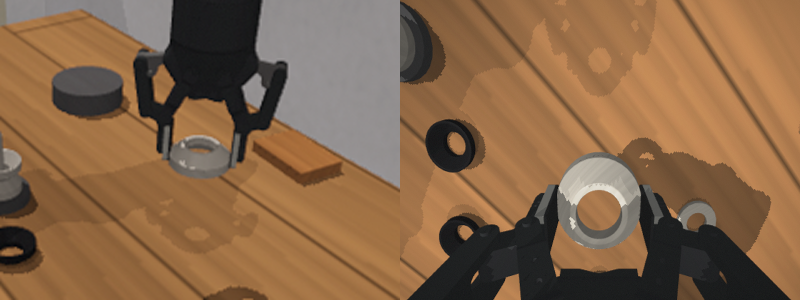

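The washer is held level and centred. Moving to the arbor.

Request:
{"name": "apply_moves", "arguments": {"dp": [[-0.12,-0.05,-0.01],[-0.18,-0.075,0],[-0.18,-0.075,0],[-0.18,-0.075,0],[-0.18,-0.075,0],[-0.18,-0.075,0],[-0.18,-0.075,0],[-0.18,-0.075,0],[-0.18,-0.075,0],[-0.18,-0.075,0],[-0.18,-0.075,0],[-0.1,-0.04,0],[0,0,0]], "twist": [[0,0,0],[0,0,0],[0,0,0],[0,0,0],[0,0,0],[0,0,0],[0,0,0],[0,0,0],[0,0,0],[0,0,0],[0,0,0],[0,0,0],[0,0,0]], "jaw": [130,130,130,130,130,130,130,130,130,130,130,130,130]}}

```text
clock: 18.25
tcp_pos: [0.4816, 0.2184, 0.3082]
orientation: [2.902, -1.182, -0.033]
contact_force: [0.3, -0.0, -1.5]
grip_width: 0.0573
```

```bash
python3 -c "
from h import *
go(.4955,.2062,.285)"
```

```text
t 18.25 pos [0.4816 0.2184 0.3082] F [ 0.3 -0.  -1.5] w 0.0573 q [-0.12  0.41 -0.52  1.96  0.25  0.85 -1.54]
dp total [ 0.1573 -0.011   0.1904] len 0.0297 twist [0.0072 0.0079 0.0056] deg [0.86 0.95 0.67] yaw -44.33
```

Request:
{"name": "apply_moves", "arguments": {"dp": [[0.157,-0.011,0],[0,0,0]], "twist": [[0.007,0.008,0.0055],[0,0,0]], "jaw": [130,130]}}

```text
clock: 18.45
tcp_pos: [0.4966, 0.2047, 0.3072]
orientation: [2.901, -1.201, 0.002]
contact_force: [0.1, 0.2, -1.3]
grip_width: 0.057
```

Request:
{"name": "apply_moves", "arguments": {"dp": [[0,0,0.05],[0,0,0.05],[0,0,0.05],[0,0,0]], "twist": [[0,0,0],[0,0,0],[0,0,0],[0,0,0]], "jaw": [130,130,130,130]}}

```text
clock: 18.85
tcp_pos: [0.4975, 0.2013, 0.2867]
orientation: [2.895, -1.208, 0.001]
contact_force: [0.0, -0.8, -2.6]
grip_width: 0.0575
```

```bash
python3 -c "
from h import *
go(.4955,.2062,.285)"
```

```text
t 18.85 pos [0.4975 0.2013 0.2867] F [ 0.  -0.8 -2.6] w 0.0575 q [-0.11  0.45 -0.49  1.96  0.29  0.8  -1.55]
dp total [-0.0409 -0.0164  0.0139] len 0.0055 twist [ 0.0018 -0.0009 -0.0025] deg [ 0.21 -0.11 -0.3 ] yaw -45.3
```

Request:
{"name": "apply_moves", "arguments": {"dp": [[-0.041,-0.016,0],[0,0,0]], "twist": [[0.002,-0.001,-0.0025],[0,0,0]], "jaw": [130,130]}}

```text
clock: 19.05
tcp_pos: [0.4951, 0.2066, 0.2862]
orientation: [-2.902, 1.201, 0.001]
contact_force: [-0.2, 1.2, -2.0]
grip_width: 0.0573
```

Request:
{"name": "apply_moves", "arguments": {"dp": [[0,0,0.04],[0,0,0.04],[0,0,0.04],[0,0,0]], "twist": [[0,0,0],[0,0,0],[0,0,0],[0,0,0]], "jaw": [130,130,130,130]}}

```text
clock: 19.45
tcp_pos: [0.495, 0.2071, 0.271]
orientation: [-2.902, 1.2, 0.0]
contact_force: [0.2, -0.5, -2.1]
grip_width: 0.0573
```

```bash
python3 -c "
from h import *
go(.4958,.2062,.232)"
```

```text
t 19.45 pos [0.495  0.2071 0.271 ] F [ 0.2 -0.5 -2.1] w 0.0573 q [-0.13  0.47 -0.48  1.98  0.3   0.77 -1.57]
dp total [0.0103 0.0011 0.3253] len 0.0391 twist [-0.0005  0.0003  0.0007] deg [-0.06  0.04  0.08] yaw -44.92
```

Request:
{"name": "apply_moves", "arguments": {"dp": [[0.01,0,0.05],[0,0,0.05],[0,0,0.05],[0,0,0.05],[0,0,0.05],[0,0,0.03],[0,0,0]], "twist": [[0,0,0],[0,0,0],[0,0,0],[0,0,0],[0,0,0],[0,0,0],[0,0,0]], "jaw": [130,130,130,130,130,130,130]}}

```text
clock: 20.15
tcp_pos: [0.496, 0.206, 0.2338]
orientation: [-2.903, 1.2, 0.001]
contact_force: [-0.7, -0.7, -1.7]
grip_width: 0.0572
```

```bash
python3 -c "
from h import *
go(.4962,.2062,.2265)"
```

```text
t 20.15 pos [0.496  0.206  0.2338] F [-0.7 -0.7 -1.7] w 0.0572 q [-0.15  0.52 -0.45  1.99  0.35  0.7  -1.6 ]
dp total [ 0.0005 -0.0023  0.0612] len 0.0073 twist [-0.0001  0.0005  0.0005] deg [-0.01  0.06  0.06] yaw -44.94
```

Request:
{"name": "apply_moves", "arguments": {"dp": [[0,0,0.02],[0,0,0.02],[0,0,0.014],[0,0,0.007],[0,0,0]], "twist": [[0,0,0],[0,0,0],[0,0,0],[0,0,0],[0,0,0]], "jaw": [130,130,130,130,130]}}

```text
clock: 20.65
tcp_pos: [0.4962, 0.2063, 0.2264]
orientation: [-2.902, 1.2, 0.0]
contact_force: [0.8, -0.1, -1.5]
grip_width: 0.0573
```

```bash
python3 -c "
from h import *
go(.4962,.2062,.226)
snap('side','s10');snap('scene','sc10')
a=cv2.imread('pics/s10.png')[90:210,200:360];b=cv2.imread('pics/sc10.png')[190:310,310:470]
cv2.imwrite('pics/c10.png',np.hstack([cv2.resize(x,(400,300),interpolation=cv2.INTER_CUBIC) for x in(a,b)]))"
```

```text
t 20.65 pos [0.4962 0.2063 0.2264] F [ 0.8 -0.1 -1.5] w 0.0573 q [-0.16  0.54 -0.45  2.    0.36  0.68 -1.61]
dp total [0.0004 0.0005 0.0031] len 0.0004 twist [-0.0006  0.0003  0.0005] deg [-0.07  0.04  0.06] yaw -44.94
```

View pics/c10.png

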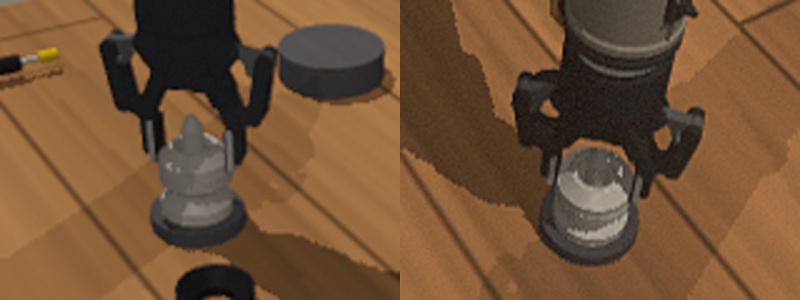

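The post is through the hole and the rims meet. Releasing.

Request:
{"name": "apply_moves", "arguments": {"dp": [[0,0,0.004],[0,0,0],[0,0,0],[0,0,0],[0,0,0],[0,0,0],[0,0,0],[0,0,0]], "twist": [[0,0,0],[0,0,0],[0,0,0],[0,0,0],[0,0,0],[0,0,0],[0,0,0],[0,0,0]], "jaw": [130,75,65,50,25,0,0,0]}}

```text
clock: 21.55
tcp_pos: [0.497, 0.2068, 0.2273]
orientation: [-2.9, 1.199, -0.003]
contact_force: [-0.4, -0.1, -0.1]
grip_width: 0.0851
```

```bash
python3 -c "
from h import *
go(.4962,.2062,.35)"
```

```text
t 21.55 pos [0.497  0.2068 0.2273] F [-0.4 -0.1 -0.1] w 0.0851 q [-0.16  0.53 -0.45  2.    0.36  0.68 -1.61]
dp total [-7.0000e-04  4.0000e-03 -1.0229e+00] len 0.1227 twist [-0.002  -0.0002  0.0005] deg [-0.24 -0.02  0.06] yaw -44.94
```

Request:
{"name": "apply_moves", "arguments": {"dp": [[0,0.004,-0.08],[0,0,-0.08],[0,0,-0.1],[0,0,-0.15],[0,0,-0.15],[0,0,-0.15],[0,0,-0.15],[0,0,-0.12],[0,0,0],[0,0,0]], "twist": [[-0.002,0,0],[0,0,0],[0,0,0],[0,0,0],[0,0,0],[0,0,0],[0,0,0],[0,0,0],[0,0,0],[0,0,0]], "jaw": [0,0,0,0,0,0,0,0,0,0]}}

```text
clock: 22.55
tcp_pos: [0.4962, 0.2069, 0.3581]
orientation: [-2.9, 1.198, -0.008]
contact_force: [-0.7, 0.4, 0.2]
grip_width: 0.0853
```

Run:
```python
from h import *
go(.4962,.2062,.35)
for n in('side','scene'):
    F=snap(n,n+'11');rim(F,(.496,.2062),.057,.067);rim(F,(.496,.2062),.069,.08);rim(F,(.496,.2062),.046,.055)
a=cv2.imread('pics/side11.png')[90:210,200:360];b=cv2.imread('pics/scene11.png')[190:310,310:470]
cv2.imwrite('pics/c11.png',np.hstack([cv2.resize(x,(400,300),interpolation=cv2.INTER_CUBIC) for x in(a,b)]))
```

```text
t 22.55 pos [0.4962 0.2069 0.3581] F [-0.7  0.4  0.2] w 0.0853 q [-0.08  0.35 -0.53  1.91  0.22  0.93 -1.49]
dp total [0.0041 0.0047 0.0675] len 0.0081 twist [-0.0026 -0.0015  0.0009] deg [-0.31 -0.18  0.1 ] yaw -44.9
138 [0.496  0.2039] 0.03 p90 z 0.0664
261 [0.4939 0.2028] 0.0277 p90 z 0.0771
102 [0.493 0.201] 0.0286 p90 z 0.0538
208 [0.4961 0.2061] 0.0312 p90 z 0.0665
253 [0.4972 0.2054] 0.0251 p90 z 0.0751
93 [0.4991 0.2098] 0.0294 p90 z 0.0535
```

View pics/c11.png

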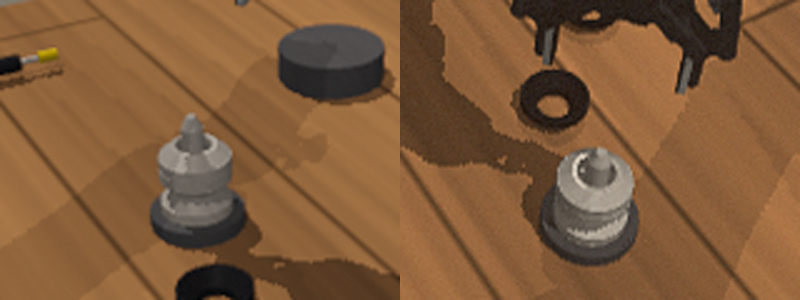

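The pack is aligned and level with alternating faces. Its top is at about 75 mm, and the gripper is clear.

```bash
python3 -c "
from bench import r
print(r.hand_in())"
```

```text
the job is handed in; nothing more can be done
None
```

The spring pack is finished and the job is handed in at about 22.7 s of the 51 s allowed; no verdict is reported. I put the hollow-up washer on the arbor first and the hollow-down one on top, each kept the way up it lay. I did not touch the black look-alikes, the flat ring or the little cone washer.

- **Hollow-up washer:** after release its rim was centred about 1 mm from the arbor axis, with the top at 55–57 mm, so its underside is at about 35 mm.
- **Hollow-down washer:** the top of the pack reads 75–77 mm, so its underside is at about 55 mm. The scene camera puts its centre within 1–2 mm of the axis.
- **Level and clear:** both cameras show the pack level with alternating faces. The gripper is open, well above it, and the force reading is near zero.

**Disagreements:**
- The side camera reads about 2 mm higher than the scene camera, and 2–4 mm different sideways on the final stack, where it saw only part of the rim. Both are within tolerance.
- The grip width read about 57.5 mm on the 60 mm washers both times.
- Larger moves drifted by up to about 2 cm, so I corrected position before each final descent.

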